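Get the polishing bar out of the latched case

ROBOT

A 6-joint arm with a two-finger parallel gripper is mounted at the origin on a cart in front of the work surface, level with it; the furniture and walls round the work are solid. World frame = base frame: x ahead of the robot, y to its left, z up, the work surface at z = 0. Lengths are in m, angles in degrees, forces in N, time in s.
With the tool pointing down it reaches from about 0.275 to 0.75 m from the base axis. Payload 10.2 kg.
Tool frame: the origin (TCP) lies midway between the tips of the shut fingers; the grasp point (between the pads) lies 19 mm behind it; z points along the fingers, y is the direction in which the jaws open and shut (so a half turn about z gives the same grasp; the last joint's range is limited). The gripper opens to 85 mm and grips with 20 to 120 N. Pads are 22 mm wide; open, the fingers measure 114 mm over their backs; the gripper's body (76 mm by 85 mm) begins 54 mm behind the grasp point. The pads swing forward as they close: fully open they stand 13 mm farther back than shut.
Start: joints at [50.455, 17.928, 85.812, -0, 76.261, -12.8], TCP at [0.236, 0.469, 0.231] pointing down, gripper open.
Joint ranges: [-168.41, 168.41], [-55.51, 124.54], [10.69, 146.95], [-70.63, 250.63], [1, 178], [-165.06, 165.06]. Speed limits (degrees/s): [136.94, 136.94, 172.46, 180, 180, 180].

INTERFACE

Orientations are given as a 3x3 rotation matrix whose columns are the frame's x, y, z axes.
In Python, from rig import manip, vision, workorder gives the robot as it stands. The module is installed in compiled form; this text tells all that it offers.
- The arm moves only by the tool play_rows, never from a script. Its argument "plan" is a list of rows, each an object of numbers: "dx", "dy", "dz": the shift along the tool's x, y, z in m; "wx", "wy", "wz": the turn, a rotation vector about the tool's x, y, z in degrees; "gripper": the opening, from -1 (shut) to 1 (fully open), so that 0 is half open. In form: [{"dx": .., "dy": .., "dz": .., "wx": .., "wy": .., "wz": .., "gripper": ..}, ...]. A call has exactly 10 rows; each row shifts and turns the commanded pose from where the row before left it, along the tool's axes as they then stand; what a row does not reach is not made up. A row lasts 1/10 s, in which the tool goes at most 50 mm and 8.59 degrees, less where a joint would pass 70% of its speed; a pose out of reach is approached as far as the arm can. A call with a gripper value outside its range is refused whole. The fingers move at their own pace and stop on an object; "grip_force" is the grip in N (left out, the last holds). Time passes only in rows, so rows that do not move let the fingers close, or fill a call up. It gives the time, the measured TCP pose, the force and the opening at its end, in the units of the state.
- manip.get_state(): the state, without advancing time (a new reading comes with each control period).
- vision.camera(name): name is "side" or "top"; returns (picture, depth): 400x640x3 uint8, red, green, blue; 400x640 float32, m along the optical axis (not along the pixel's ray), 0 where there is no reading.
- vision.camera_params(name): a dict with "mtx" (3x3 intrinsics, pixels), "extrinsics" (4x4, takes a point from camera to world coordinates). Camera axes: x right, y up, looking along -z (the intrinsics and any distortion apply to the point x, -y, -z); pixel columns grow to the right and rows downward; lengths in m; the calibration is good to about 2 mm. A picture is of the moment at which its call begins. camera_params takes no time and is no camera call.
- workorder.close_job(): hands the job in, once; it reports no verdict.
The state is a dict: "clock": time; "joint_pos": joint angles; "joint_vel": joint speeds; "effort": joint torques, N m; "tool_pos": TCP position; "eef_rot": TCP orientation; "force": force on the tool from outside, world axes, zero at the start; "moment": the same for the moment, N m; "opening": finger opening in m.
Only numpy, scipy, OpenCV 4.12 (cv2) and the standard library are available. Lean on these libraries where they do the work, as an engineer would, in place of code of your own. Each camera call takes 0.05 s, during which the arm holds its last target.

TASK

The polishing bar is shut in the grey spring-lid case. Press straight down on the thumb pad of the lid, firmly but gently, until the push catch lets go, then get out of the way at once so that the lid swings fully open by itself, untouched. Then take the bar out and leave it lying flat inside the aluminium tray, with the lid still open and the other things on the bench left where they are.

Things in the scene. Friction and masses are not known exactly. Their poses are not given: they have to be found in the camera images.
- bar_case: Low grey metal case fixed to the bench, 198 x 188 mm (x, y) over its lid, 84 mm high shut. Origin: on the bench, 92 mm behind the lid's front edge, midway across; x points from its front to its hinge side, y to its left, z up. Under the lid: a base from x = -82 to +97, y = -85 to +85 mm, 5 mm walls 32 mm high (62 mm at the hinge side), flat floor at 14 mm.
- case_lid (a joint): Lid angle in rad about the hinge line along the case's y at x = +105, z = 68 mm: 0 shut and latched, negative while pressed in, 2.1 fully open (leaning back from the front). A spring opens it, a damper slows it: about 4 s to swing open. Over 0.5 N on it between 0.15 and 1.5 rad counts as hindering it; it stays open by its spring.
- lid_pad (a point): Centre of the top of the thumb pad, a thin dark rubber pad 30 x 44 mm (x, y) in the middle of the lid's front part. Shut, it is 85.5 mm above the bench, 55 mm in front of the case's origin and 160 mm from the hinge line. It moves with the lid. Press here straight down, slowly, and feel the force.
- bar: Reddish-brown bar of polishing compound, 43 x 106 x 33 mm (x, y, z), about 0.35 kg, flat on the case floor behind the latch, long side roughly along the case's x; hidden until the lid is open. Origin: centre of its underside, 14 mm above the bench at first. Grasp across its 43 mm width from above; there are 25 mm or more for a finger on both sides.
- tray: Flat open aluminium tray fixed to the bench, 160 x 190 mm (x, y) outside, 22 mm high, walls and floor 4 mm thick. Origin: centre of its underside; z up.
- punch: Bystander: steel chasing punch 9 x 120 x 9 mm, lying between case and tray.
- hammer: Bystander: chasing hammer, 230 mm long, lying near the front edge of the bench.
- oil: Bystander: white oil bottle with a red spout, 146 mm high, standing.
- tape: Bystander: roll of tape, 104 mm across, 25 mm high, lying.
- latch (a point): Push catch under the pad, 58 mm above the bench, fixed in the case (latch parts fill the front 45 mm of the base, 30 mm either side of the middle, up to 61 mm high: keep fingers out). It lets go 4 to 19 mm below shut, set unseen, at 5 to 7 N; 1 mm deeper come stops of 10 N/mm. 9 to 13 N always frees it; over 18 N breaks it. Lid rises as the push ends; too weak a push may be repeated.

How it is judged (in metres and radians):
On the way, in this order (a step that is already met when the one before it is completed fails the run):
1. the catch is released and the lid has swung fully open (over 1.9 rad) while the bar still lies in the case (value of joint case_lid above 1.9 rad and z of bar in the frame of bar_case below 0.03 m), for 0.2 s.
2. the bar is lifted out of the case (z of bar in the frame of bar_case above 0.05 m), for 0.1 s.
At the end, for the whole second after the job is handed in: The bar lies at rest and released, flat (within 0.1 rad) on the floor of the tray (its underside less than 8 mm above the bench, its centre within 60 mm in x and 75 mm in y of the tray's centre), and the lid is still open over 1.9 rad (x of bar in the frame of tray between -0.06 and 0.06 m and y of bar in the frame of tray between -0.075 and 0.075 m and z of bar in the frame of tray below 0.008 m and angle between bar's own z axis and vertical below 0.1 rad and linear speed of bar below 0.02 m/s and value of joint case_lid above 1.9 rad); the robot touches nothing.
It fails at once if the lid is pressed with more than 18 N (contact force between any of the fingers, the arm and case_lid above 18 N).
It fails at once if the lid is touched (over 0.5 N) on its way up, between 0.15 and 1.5 rad (value of joint case_lid between 0.15 and 1.5 rad and contact force between any of the fingers, the arm and case_lid above 0.5 N).
It fails at once if a bystander is moved by more than 30 mm (distance of any of punch, hammer, oil, tape from where it was at the start of the episode above 0.03 m).
It also fails if it takes over 64 s, if anything falls off the work surface, if the arm or the gripper's body presses on something with over 40 N, if the wrist force passes 120 N, or if a joint passes its speed limit or range.

## Working session

There is one attempt and no reset: what is moved stays moved. The work goes in short steps, Python scripts to look and compute and a tool call to move; the robot and the scene stay as the last step left them, time stands still between calls to the robot, and variables do not carry over. Pictures are saved under pics/ and viewed, and the job is handed in when it is done.

Besides the shell and the picture viewer there is one more tool, called after "Request:" by a JSON object that holds its "op" and its "data", one argument or row to a line. play_rows: Moves the arm, as the interface text tells. Its arguments: {"type":"object","properties":{"plan":{"type":"array","items":{"type":"object","properties":{"dx":{"type":"number"},"dy":{"type":"number"},"dz":{"type":"number"},"wx":{"type":"number"},"wy":{"type":"number"},"wz":{"type":"number"},"gripper":{"type":"number"}}}},"grip_force":{"type":"number"}},"required":["plan"]}

```bash
mkdir -p pics; cat > h.py <<'E'
import numpy as np,cv2
from rig import manip,vision,workorder
def cloud(name):
    im,d=vision.camera(name); p=vision.camera_params(name); K=np.array(p['mtx']);T=np.array(p['extrinsics'])
    v,u=np.mgrid[0:400,0:640]
    X=(u-K[0,2])/K[0,0]*d; Y=(v-K[1,2])/K[1,1]*d
    P=np.stack([X,-Y,-d,np.ones_like(d)],-1)@T.T
    return im,d,P[...,:3]
def save(im,n): cv2.imwrite('pics/'+n,im[...,::-1])
E
python3 - <<'E'
from h import *
for n in('top','side'):
    im,d,P=cloud(n); save(im,n+'0.png'); np.savez('/tmp/'+n+'0.npz',im=im,d=d,P=P)
    print(vision.camera_params(n))
print(manip.get_state())
E
```

```text
{'mtx': array([[398.20193531,   0.        , 320.49422457],
       [  0.        , 398.20193531, 199.0378501 ],
       [  0.        ,   0.        ,   1.        ]]), 'extrinsics': array([[ 0.02356091,  0.9985443 , -0.04851981,  0.44146233],
       [-0.99970077,  0.02321337, -0.00771401,  0.19974291],
       [-0.00657647,  0.04868704,  0.99879243,  1.21148267],
       [ 0.        ,  0.        ,  0.        ,  1.        ]])}
{'mtx': array([[494.05465119,   0.        , 321.3634223 ],
       [  0.        , 494.05465119, 199.32788434],
       [  0.        ,   0.        ,   1.        ]]), 'extrinsics': array([[ 0.90338854,  0.22817741, -0.36307605,  0.12769644],
       [-0.42863852,  0.45565664, -0.7801577 , -0.66592131],
       [-0.01257636,  0.86041391,  0.50944062,  0.63369836],
       [ 0.        ,  0.        ,  0.        ,  1.        ]])}
{'clock': 0.1, 'joint_pos': array([ 5.04543260e+01,  1.79570581e+01,  8.58483828e+01, -5.61633065e-04,
        7.62612099e+01, -1.27983799e+01]), 'joint_vel': array([-0.06537505, -0.08958331, -0.18125718,  0.03320594,  0.03360197,
        0.00921775]), 'effort': array([ 3.84844607e-03, -4.12906516e+01, -2.60138744e+01, -1.12254154e-04,
        3.13583674e-03, -1.14447707e-05]), 'tool_pos': array([0.23613474, 0.46864829, 0.23079335]), 'eef_rot': array([[-8.93001158e-01,  4.50053768e-01, -7.33307298e-04],
       [ 4.50054296e-01,  8.93000736e-01, -9.03084692e-04],
       [ 2.48407288e-04, -1.13648378e-03, -9.99999323e-01]]), 'force': array([0.04751713, 0.34431266, 0.05452804]), 'moment': array([ 0.02836907,  0.05689173, -0.04065233]), 'opening': 0.08558545568824939}
```

View pics/top0.png

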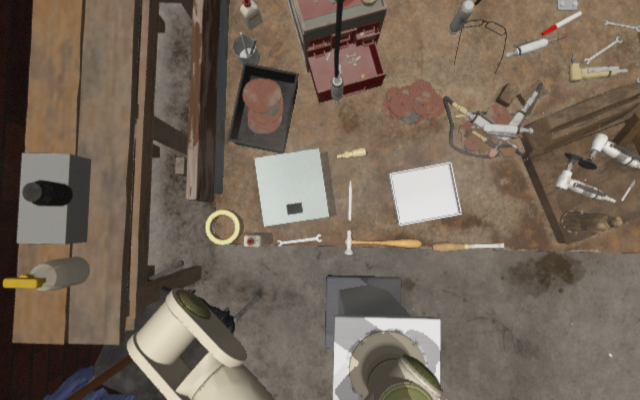

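View pics/side0.png

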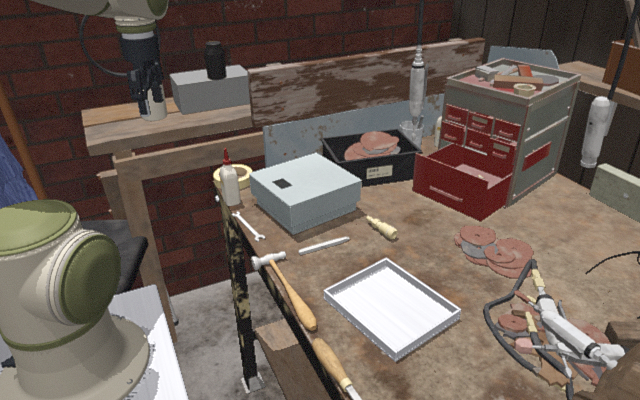

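Top view: the case lid is centred near (292,187), with the dark pad at (294,209). The tray is at (425,193), the punch at (350,200), the hammer at (350–420,243), the tape at (223,227) and the oil at (253,240). Next I'll measure these in world coordinates.

```bash
python3 - <<'E'
from h import *
z=np.load('/tmp/top0.npz'); im,P,d=z['im'].astype(int),z['P'],z['d']
v,u=np.mgrid[0:400,0:640]
m=(u>245)&(u<340)&(v>140)&(v<235)&(P[...,2]>.07)&(P[...,2]<.1)
print(m.sum(),np.median(P[m],0))
r=cv2.minAreaRect(P[m][:,:2].astype(np.float32)); print('lid',r,cv2.boxPoints(r))
g=im.sum(-1); pm=m&(g<250)&(u>280)&(u<310)&(v>198)&(v<220); print('pad',pm.sum(),P[pm].mean(0),cv2.minAreaRect(P[pm][:,:2].astype(np.float32)))
t=(u>380)&(u<470)&(v>155)&(v<232)
print('z hist tray',np.percentile(P[t][:,2],[5,25,50,75,90,99]))
tm=(t&(g>480)).astype(np.uint8); n,l,s,c=cv2.connectedComponentsWithStats(tm); k=1+s[1:,4].argmax()
q=P[l==k]; print('tray',cv2.minAreaRect(q[:,:2].astype(np.float32)))
for nm,(a,b,c_,e) in dict(punch=(345,355,178,222),hammer=(340,425,228,256),tape=(203,244,207,246),oil=(244,262,232,248)).items():
    w=(u>a)&(u<b)&(v>c_)&(v<e); q=P[w]; print(nm,q.min(0),q.max(0))
w=(v>180)&(v<200)&(u>335)&(u<385);print('bench',np.median(P[w],0))
E
```

```text
4683 [0.52967235 0.29511672 0.0836763 ]
lid ((0.5501860976219177, 0.3044341504573822), (0.24579747021198273, 0.20317180454730988), 9.790321350097656) [[0.41180322 0.38364255]
 [0.44635114 0.1834296 ]
 [0.68856895 0.22522575]
 [0.654021   0.4254387 ]]
pad 112 [0.46872822 0.28236003 0.08524883] ((0.4689263701438904, 0.2822999358177185), (0.022883722558617592, 0.03796233609318733), 10.77707576751709)
z hist tray [-0.00365851 -0.00069496  0.00175964  0.00425232  0.00701307  0.02407756]
tray ((0.503244936466217, -1.1965632438659668e-05), (0.16341689229011536, 0.41637179255485535), 11.852965354919434)
punch [ 0.43535322  0.1058676  -0.0092348 ] [0.56416737 0.19974291 1.21148267]
hammer [ 0.25967476 -0.31282809 -0.81689101] [0.44146233 0.19974291 1.21148267]
tape [ 0.29343905  0.19974291 -0.81401176] [0.48122947 0.80431906 1.21148267]
oil [ 0.28792929  0.19974291 -0.80976597] [0.44146233 0.59143727 1.21148267]
bench [ 5.30482100e-01  8.94619167e-02 -3.45437810e-04]
```

```bash
python3 - <<'E'
from h import *
z=np.load('/tmp/top0.npz'); im,P,d=z['im'],z['P'],z['d']
p=vision.camera_params('top');K=p['mtx'];T=p['extrinsics']
def ray(u,v,h):
    D=T[:3,:3]@np.array([(u-K[0,2])/K[0,0],-(v-K[1,2])/K[1,1],-1]); o=T[:3,3]; return o+D*(h-o[2])/D[2]
v,u=np.mgrid[0:400,0:640]
m=((u>245)&(u<340)&(v>140)&(v<235)&(d>0)&(P[...,2]>.078)&(P[...,2]<.09)).astype(np.uint8)
m=cv2.morphologyEx(m,cv2.MORPH_CLOSE,np.ones((3,3)));m=cv2.morphologyEx(m,cv2.MORPH_OPEN,np.ones((5,5)))
def fit(m,h):
    n,l,s,c=cv2.connectedComponentsWithStats(m); k=1+s[1:,4].argmax(); vv,uu=np.nonzero(l==k)
    q=np.array([ray(a,b,h)[:2] for a,b in zip(uu,vv)],np.float32)
    r=cv2.minAreaRect(q); return r,cv2.boxPoints(r),q.mean(0)
print('lid',fit(m,.084))
g=im.astype(int)
t=((u>380)&(u<470)&(v>155)&(v<232)&(g.min(-1)>170)).astype(np.uint8)
print('tray',fit(t,.022))
b=(im[120:260,200:500]); save(cv2.resize(b,None,fx=2.6,fy=2.6,interpolation=cv2.INTER_CUBIC),'z0.png')
for nm,(uu,vv,h) in dict(punch_a=(350,180,.005),punch_b=(350,221,.005),hamhead=(349,232,.02),hamhead2=(349,254,.02),hamend=(422,243,.02),tape=(223,227,.025),oilspout=(249,239,.1),wrench=(320,238,0),edge=(380,248,0)).items(): print(nm,ray(uu,vv,h))
w=(u>240)&(u<265)&(v>228)&(v<250)&(d>0)&(P[...,2]>.1); print('oil',np.median(P[w],0),P[w][:,2].max())
E
```

```text
lid (((0.5274831056594849, 0.29264968633651733), (0.19704873859882355, 0.18755941092967987), 9.830397605895996), array([[0.41439408, 0.36823118],
       [0.44641656, 0.1834256 ],
       [0.64057213, 0.2170682 ],
       [0.60854965, 0.40187377]], dtype=float32), array([0.527003 , 0.2925376], dtype=float32))
tray (((0.5238199234008789, -0.10285470634698868), (0.16053637862205505, 0.1885579377412796), 11.949507713317871), array([[ 0.4257707 , -0.02723822],
       [ 0.4648115 , -0.21171018],
       [ 0.62186915, -0.1784712 ],
       [ 0.58282834,  0.00600077]], dtype=float32), array([ 0.52287436, -0.09936562], dtype=float32))
punch_a [0.56006584 0.1207774  0.005     ]
punch_b [0.43567367 0.1182945  0.005     ]
hamhead [0.40292502 0.12163355 0.02      ]
hamhead2 [0.33768739 0.12032341 0.02      ]
hamend [ 0.37546432 -0.09602139  0.02      ]
tape [0.40901071 0.49718951 0.025     ]
oilspout [0.37946222 0.40471442 0.1       ]
wrench [0.38205339 0.20781118 0.        ]
edge [0.35625488 0.0256483  0.        ]
oil [0.37440185 0.39773738 0.11704184] 0.14790755262083244
```

View pics/z0.png

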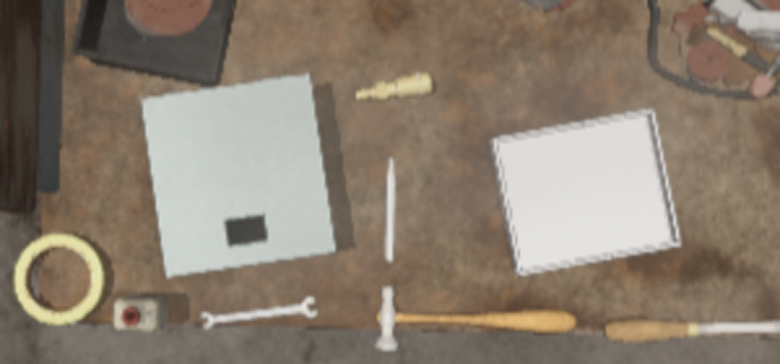

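Request:
{"op": "play_rows", "data": {
  "plan": [
    {"dx": -0.0363, "dy": -0.0078, "dz": 0, "wz": 0, "gripper": -1},
    {"dx": -0.0363, "dy": -0.0078, "gripper": -1},
    {"dx": -0.0363, "dy": -0.0078, "gripper": -1},
    {"dx": -0.0363, "dy": -0.0078, "gripper": -1},
    {"dx": -0.0363, "dy": -0.0078, "gripper": -1},
    {"dx": -0.0363, "dy": -0.0078, "gripper": -1},
    {"dx": -0.0363, "dy": -0.0078, "gripper": -1},
    {"dx": -0.0363, "dy": -0.0078, "gripper": -1},
    {"dz": 0.03, "wz": -8, "gripper": -1},
    {"dz": 0.03, "wz": -8, "gripper": -1}
  ]
}}

```text
schema error: expected keys dx, dy, dz, wx, wy, wz, gripper
```

Request:
{"op": "play_rows", "data": {
  "plan": [
    {"dx": -0.0363, "dy": -0.0078, "dz": 0, "wx": 0, "wy": 0, "wz": 0, "gripper": -1},
    {"dx": -0.0363, "dy": -0.0078, "dz": 0, "wx": 0, "wy": 0, "wz": 0, "gripper": -1},
    {"dx": -0.0363, "dy": -0.0078, "dz": 0, "wx": 0, "wy": 0, "wz": 0, "gripper": -1},
    {"dx": -0.0363, "dy": -0.0078, "dz": 0, "wx": 0, "wy": 0, "wz": 0, "gripper": -1},
    {"dx": -0.0363, "dy": -0.0078, "dz": 0, "wx": 0, "wy": 0, "wz": 0, "gripper": -1},
    {"dx": -0.0363, "dy": -0.0078, "dz": 0, "wx": 0, "wy": 0, "wz": 0, "gripper": -1},
    {"dx": -0.0363, "dy": -0.0078, "dz": 0, "wx": 0, "wy": 0, "wz": 0, "gripper": -1},
    {"dx": -0.0363, "dy": -0.0078, "dz": 0, "wx": 0, "wy": 0, "wz": 0, "gripper": -1},
    {"dx": 0, "dy": 0, "dz": 0.03, "wx": 0, "wy": 0, "wz": -8, "gripper": -1},
    {"dx": 0, "dy": 0, "dz": 0.03, "wx": 0, "wy": 0, "wz": -8, "gripper": -1}
  ]
}}

```text
clock: 1.1
tool_pos: [0.4684, 0.2816, 0.1704]
eef_rot: [[-0.983, 0.183, 0.001], [0.183, 0.983, 0.0], [-0.001, 0.0, -1.0]]
force: [0.5, -0.2, -0.3]
opening: 0.0002
```

Request:
{"op": "play_rows", "data": {
  "plan": [
    {"dx": 0, "dy": 0, "dz": 0.02, "wx": 0, "wy": 0, "wz": -6.8, "gripper": -1},
    {"dx": 0, "dy": 0, "dz": 0.02, "wx": 0, "wy": 0, "wz": -6.8, "gripper": -1},
    {"dx": 0, "dy": 0, "dz": 0.02, "wx": 0, "wy": 0, "wz": -6.8, "gripper": -1},
    {"dx": 0, "dy": 0, "dz": 0.01, "wx": 0, "wy": 0, "wz": 0, "gripper": -1},
    {"dx": 0, "dy": 0, "dz": 0.008, "wx": 0, "wy": 0, "wz": 0, "gripper": -1},
    {"dx": 0, "dy": 0, "dz": 0.002, "wx": 0, "wy": 0, "wz": 0, "gripper": -1},
    {"dx": 0, "dy": 0, "dz": 0.001, "wx": 0, "wy": 0, "wz": 0, "gripper": -1},
    {"dx": 0, "dy": 0, "dz": 0.001, "wx": 0, "wy": 0, "wz": 0, "gripper": -1},
    {"dx": 0, "dy": 0, "dz": 0.001, "wx": 0, "wy": 0, "wz": 0, "gripper": -1},
    {"dx": 0, "dy": 0, "dz": 0, "wx": 0, "wy": 0, "wz": 0, "gripper": -1}
  ]
}}

```text
clock: 2.1
tool_pos: [0.4676, 0.2825, 0.0885]
eef_rot: [[-0.986, -0.168, 0.0], [-0.168, 0.986, 0.0], [-0.0, 0.0, -1.0]]
force: [0.4, -0.2, 0.1]
opening: -0.0
```

```bash
cat > f.py <<'E'
from h import *
F=[];
for i in range(1):
    s=manip.get_state(); print(s['clock'],s['tool_pos'],s['force'])
E
python3 f.py; python3 -c "
from h import *
im,d,P=cloud('side'); save(cv2.resize(im[120:260,180:440],None,fx=3,fy=3),'s1.png')"
```

```text
2.1 [0.46757979 0.28246866 0.08849641] [ 0.43910498 -0.15255781  0.08605142]
```

View pics/s1.png

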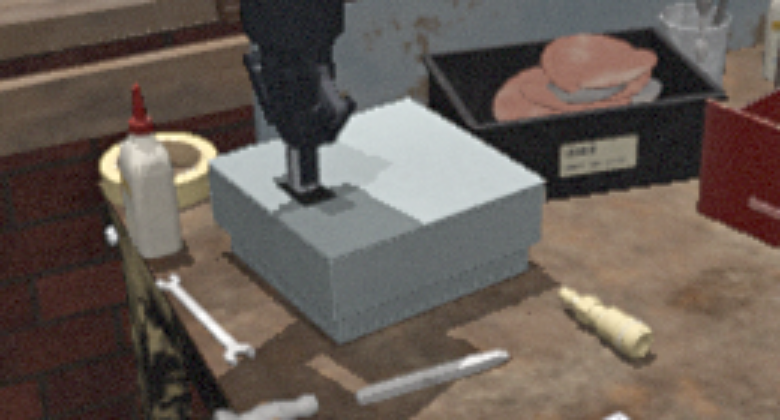

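The shut fingertips stand centred over the pad, at (305,190) in the crop. I'll press in small steps and read the force after each one.

Request:
{"op": "play_rows", "data": {
  "plan": [
    {"dx": 0, "dy": 0, "dz": 0.0008, "wx": 0, "wy": 0, "wz": 0, "gripper": -1},
    {"dx": 0, "dy": 0, "dz": 0.0008, "wx": 0, "wy": 0, "wz": 0, "gripper": -1},
    {"dx": 0, "dy": 0, "dz": 0.0008, "wx": 0, "wy": 0, "wz": 0, "gripper": -1},
    {"dx": 0, "dy": 0, "dz": 0.0008, "wx": 0, "wy": 0, "wz": 0, "gripper": -1},
    {"dx": 0, "dy": 0, "dz": 0.0008, "wx": 0, "wy": 0, "wz": 0, "gripper": -1},
    {"dx": 0, "dy": 0, "dz": 0.0008, "wx": 0, "wy": 0, "wz": 0, "gripper": -1},
    {"dx": 0, "dy": 0, "dz": 0, "wx": 0, "wy": 0, "wz": 0, "gripper": -1},
    {"dx": 0, "dy": 0, "dz": 0, "wx": 0, "wy": 0, "wz": 0, "gripper": -1},
    {"dx": 0, "dy": 0, "dz": 0, "wx": 0, "wy": 0, "wz": 0, "gripper": -1},
    {"dx": 0, "dy": 0, "dz": 0, "wx": 0, "wy": 0, "wz": 0, "gripper": -1}
  ]
}}

```text
clock: 3.15
tool_pos: [0.4675, 0.2824, 0.0835]
eef_rot: [[-0.986, -0.168, 0.0], [-0.168, 0.986, 0.0], [-0.0, 0.0, -1.0]]
force: [-0.9, -0.3, 1.3]
opening: -0.0001
```

Request:
{"op": "play_rows", "data": {
  "plan": [
    {"dx": 0, "dy": 0, "dz": 0.0004, "wx": 0, "wy": 0, "wz": 0, "gripper": -1},
    {"dx": 0, "dy": 0, "dz": 0.0004, "wx": 0, "wy": 0, "wz": 0, "gripper": -1},
    {"dx": 0, "dy": 0, "dz": 0.0004, "wx": 0, "wy": 0, "wz": 0, "gripper": -1},
    {"dx": 0, "dy": 0, "dz": 0.0004, "wx": 0, "wy": 0, "wz": 0, "gripper": -1},
    {"dx": 0, "dy": 0, "dz": 0, "wx": 0, "wy": 0, "wz": 0, "gripper": -1},
    {"dx": 0, "dy": 0, "dz": 0, "wx": 0, "wy": 0, "wz": 0, "gripper": -1},
    {"dx": 0, "dy": 0, "dz": 0, "wx": 0, "wy": 0, "wz": 0, "gripper": -1},
    {"dx": 0, "dy": 0, "dz": 0, "wx": 0, "wy": 0, "wz": 0, "gripper": -1},
    {"dx": 0, "dy": 0, "dz": 0, "wx": 0, "wy": 0, "wz": 0, "gripper": -1},
    {"dx": 0, "dy": 0, "dz": 0, "wx": 0, "wy": 0, "wz": 0, "gripper": -1}
  ]
}}

```text
clock: 4.15
tool_pos: [0.4675, 0.2824, 0.0819]
eef_rot: [[-0.986, -0.168, 0.0], [-0.168, 0.986, 0.0], [-0.0, -0.0, -1.0]]
force: [-2.4, -0.1, 1.7]
opening: -0.0001
```

Request:
{"op": "play_rows", "data": {
  "plan": [
    {"dx": 0, "dy": 0, "dz": 0.0004, "wx": 0, "wy": 0, "wz": 0, "gripper": -1},
    {"dx": 0, "dy": 0, "dz": 0.0004, "wx": 0, "wy": 0, "wz": 0, "gripper": -1},
    {"dx": 0, "dy": 0, "dz": 0.0004, "wx": 0, "wy": 0, "wz": 0, "gripper": -1},
    {"dx": 0, "dy": 0, "dz": 0.0004, "wx": 0, "wy": 0, "wz": 0, "gripper": -1},
    {"dx": 0, "dy": 0, "dz": 0, "wx": 0, "wy": 0, "wz": 0, "gripper": -1},
    {"dx": 0, "dy": 0, "dz": 0, "wx": 0, "wy": 0, "wz": 0, "gripper": -1},
    {"dx": 0, "dy": 0, "dz": 0, "wx": 0, "wy": 0, "wz": 0, "gripper": -1},
    {"dx": 0, "dy": 0, "dz": 0, "wx": 0, "wy": 0, "wz": 0, "gripper": -1},
    {"dx": 0, "dy": 0, "dz": 0, "wx": 0, "wy": 0, "wz": 0, "gripper": -1},
    {"dx": 0, "dy": 0, "dz": 0, "wx": 0, "wy": 0, "wz": 0, "gripper": -1}
  ]
}}

```text
clock: 5.15
tool_pos: [0.4675, 0.2824, 0.0803]
eef_rot: [[-0.986, -0.168, 0.0], [-0.168, 0.986, -0.0], [-0.0, -0.0, -1.0]]
force: [-1.2, -0.4, 2.0]
opening: 0.0001
```

Request:
{"op": "play_rows", "data": {
  "plan": [
    {"dx": 0, "dy": 0, "dz": 0.0003, "wx": 0, "wy": 0, "wz": 0, "gripper": -1},
    {"dx": 0, "dy": 0, "dz": 0.0003, "wx": 0, "wy": 0, "wz": 0, "gripper": -1},
    {"dx": 0, "dy": 0, "dz": 0.0003, "wx": 0, "wy": 0, "wz": 0, "gripper": -1},
    {"dx": 0, "dy": 0, "dz": 0.0003, "wx": 0, "wy": 0, "wz": 0, "gripper": -1},
    {"dx": 0, "dy": 0, "dz": 0.0003, "wx": 0, "wy": 0, "wz": 0, "gripper": -1},
    {"dx": 0, "dy": 0, "dz": 0.0003, "wx": 0, "wy": 0, "wz": 0, "gripper": -1},
    {"dx": 0, "dy": 0, "dz": 0, "wx": 0, "wy": 0, "wz": 0, "gripper": -1},
    {"dx": 0, "dy": 0, "dz": 0, "wx": 0, "wy": 0, "wz": 0, "gripper": -1},
    {"dx": 0, "dy": 0, "dz": 0, "wx": 0, "wy": 0, "wz": 0, "gripper": -1},
    {"dx": 0, "dy": 0, "dz": 0, "wx": 0, "wy": 0, "wz": 0, "gripper": -1}
  ]
}}

```text
clock: 6.15
tool_pos: [0.4675, 0.2824, 0.0785]
eef_rot: [[-0.986, -0.168, 0.0], [-0.168, 0.986, -0.0], [-0.0, -0.0, -1.0]]
force: [-0.5, -0.4, 1.4]
opening: -0.0001
```

```bash
python3 -c "
from h import *
im,d,P=cloud('side'); save(cv2.resize(im[120:260,180:440],None,fx=3,fy=3),'s2.png')
s=manip.get_state();print(s['force'],s['tool_pos'],s['moment'])"
```

```text
[-0.86389751  0.1162629   0.98015292] [0.46752208 0.28244887 0.07851273] [-0.03330129  0.23881189  0.01289466]
```

View pics/s2.png

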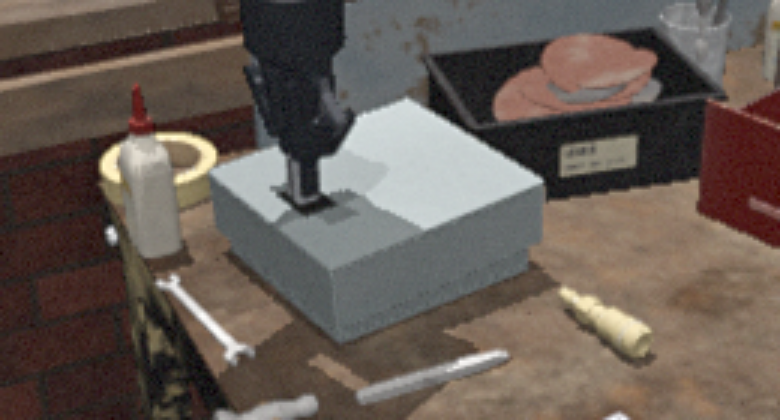

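Request:
{"op": "play_rows", "data": {
  "plan": [
    {"dx": 0, "dy": 0, "dz": 0.0003, "wx": 0, "wy": 0, "wz": 0, "gripper": -1},
    {"dx": 0, "dy": 0, "dz": 0.0003, "wx": 0, "wy": 0, "wz": 0, "gripper": -1},
    {"dx": 0, "dy": 0, "dz": 0.0003, "wx": 0, "wy": 0, "wz": 0, "gripper": -1},
    {"dx": 0, "dy": 0, "dz": 0.0003, "wx": 0, "wy": 0, "wz": 0, "gripper": -1},
    {"dx": 0, "dy": 0, "dz": 0.0003, "wx": 0, "wy": 0, "wz": 0, "gripper": -1},
    {"dx": 0, "dy": 0, "dz": 0, "wx": 0, "wy": 0, "wz": 0, "gripper": -1},
    {"dx": 0, "dy": 0, "dz": 0, "wx": 0, "wy": 0, "wz": 0, "gripper": -1},
    {"dx": 0, "dy": 0, "dz": 0, "wx": 0, "wy": 0, "wz": 0, "gripper": -1},
    {"dx": 0, "dy": 0, "dz": 0, "wx": 0, "wy": 0, "wz": 0, "gripper": -1},
    {"dx": 0, "dy": 0, "dz": 0, "wx": 0, "wy": 0, "wz": 0, "gripper": -1}
  ]
}}

```text
clock: 7.2
tool_pos: [0.4675, 0.2824, 0.077]
eef_rot: [[-0.986, -0.168, 0.0], [-0.168, 0.986, -0.0], [-0.0, -0.0, -1.0]]
force: [-1.2, -0.8, 1.2]
opening: 0.0001
```

The lid front is visibly lower and the finger is on the pad at (307,200). The force is still low, so I'll keep going.

Request:
{"op": "play_rows", "data": {
  "plan": [
    {"dx": 0, "dy": 0, "dz": 0.0003, "wx": 0, "wy": 0, "wz": 0, "gripper": -1},
    {"dx": 0, "dy": 0, "dz": 0.0003, "wx": 0, "wy": 0, "wz": 0, "gripper": -1},
    {"dx": 0, "dy": 0, "dz": 0.0003, "wx": 0, "wy": 0, "wz": 0, "gripper": -1},
    {"dx": 0, "dy": 0, "dz": 0.0003, "wx": 0, "wy": 0, "wz": 0, "gripper": -1},
    {"dx": 0, "dy": 0, "dz": 0.0003, "wx": 0, "wy": 0, "wz": 0, "gripper": -1},
    {"dx": 0, "dy": 0, "dz": 0, "wx": 0, "wy": 0, "wz": 0, "gripper": -1},
    {"dx": 0, "dy": 0, "dz": 0, "wx": 0, "wy": 0, "wz": 0, "gripper": -1},
    {"dx": 0, "dy": 0, "dz": 0, "wx": 0, "wy": 0, "wz": 0, "gripper": -1},
    {"dx": 0, "dy": 0, "dz": 0, "wx": 0, "wy": 0, "wz": 0, "gripper": -1},
    {"dx": 0, "dy": 0, "dz": 0, "wx": 0, "wy": 0, "wz": 0, "gripper": -1}
  ]
}}

```text
clock: 8.2
tool_pos: [0.4675, 0.2824, 0.0755]
eef_rot: [[-0.986, -0.168, 0.0], [-0.168, 0.986, 0.0], [-0.0, 0.0, -1.0]]
force: [-2.9, -0.9, 5.5]
opening: -0.0
```

Request:
{"op": "play_rows", "data": {
  "plan": [
    {"dx": 0, "dy": 0, "dz": 0.0002, "wx": 0, "wy": 0, "wz": 0, "gripper": -1},
    {"dx": 0, "dy": 0, "dz": 0.0002, "wx": 0, "wy": 0, "wz": 0, "gripper": -1},
    {"dx": 0, "dy": 0, "dz": 0.0001, "wx": 0, "wy": 0, "wz": 0, "gripper": -1},
    {"dx": 0, "dy": 0, "dz": 0, "wx": 0, "wy": 0, "wz": 0, "gripper": -1},
    {"dx": 0, "dy": 0, "dz": 0, "wx": 0, "wy": 0, "wz": 0, "gripper": -1},
    {"dx": 0, "dy": 0, "dz": 0, "wx": 0, "wy": 0, "wz": 0, "gripper": -1},
    {"dx": 0, "dy": 0, "dz": 0, "wx": 0, "wy": 0, "wz": 0, "gripper": -1},
    {"dx": 0, "dy": 0, "dz": 0, "wx": 0, "wy": 0, "wz": 0, "gripper": -1},
    {"dx": 0, "dy": 0, "dz": 0, "wx": 0, "wy": 0, "wz": 0, "gripper": -1},
    {"dx": 0, "dy": 0, "dz": 0, "wx": 0, "wy": 0, "wz": 0, "gripper": -1}
  ]
}}

```text
clock: 9.2
tool_pos: [0.4675, 0.2824, 0.075]
eef_rot: [[-0.986, -0.168, -0.0], [-0.168, 0.986, -0.0], [0.0, 0.0, -1.0]]
force: [-2.9, -0.4, 4.5]
opening: -0.0003
```

Request:
{"op": "play_rows", "data": {
  "plan": [
    {"dx": 0, "dy": 0, "dz": 0.0002, "wx": 0, "wy": 0, "wz": 0, "gripper": -1},
    {"dx": 0, "dy": 0, "dz": 0.0002, "wx": 0, "wy": 0, "wz": 0, "gripper": -1},
    {"dx": 0, "dy": 0, "dz": 0.0002, "wx": 0, "wy": 0, "wz": 0, "gripper": -1},
    {"dx": 0, "dy": 0, "dz": 0, "wx": 0, "wy": 0, "wz": 0, "gripper": -1},
    {"dx": 0, "dy": 0, "dz": 0, "wx": 0, "wy": 0, "wz": 0, "gripper": -1},
    {"dx": 0, "dy": 0, "dz": 0, "wx": 0, "wy": 0, "wz": 0, "gripper": -1},
    {"dx": 0, "dy": 0, "dz": 0, "wx": 0, "wy": 0, "wz": 0, "gripper": -1},
    {"dx": 0, "dy": 0, "dz": 0, "wx": 0, "wy": 0, "wz": 0, "gripper": -1},
    {"dx": 0, "dy": 0, "dz": 0, "wx": 0, "wy": 0, "wz": 0, "gripper": -1},
    {"dx": 0, "dy": 0, "dz": 0, "wx": 0, "wy": 0, "wz": 0, "gripper": -1}
  ]
}}

```text
clock: 10.2
tool_pos: [0.4675, 0.2824, 0.0744]
eef_rot: [[-0.986, -0.168, -0.0], [-0.168, 0.986, -0.0], [0.0, 0.0, -1.0]]
force: [-3.0, -0.0, 5.2]
opening: -0.0003
```

Request:
{"op": "play_rows", "data": {
  "plan": [
    {"dx": 0, "dy": 0, "dz": 0.0002, "wx": 0, "wy": 0, "wz": 0, "gripper": -1},
    {"dx": 0, "dy": 0, "dz": 0.0002, "wx": 0, "wy": 0, "wz": 0, "gripper": -1},
    {"dx": 0, "dy": 0, "dz": 0.0002, "wx": 0, "wy": 0, "wz": 0, "gripper": -1},
    {"dx": 0, "dy": 0, "dz": 0.0002, "wx": 0, "wy": 0, "wz": 0, "gripper": -1},
    {"dx": 0, "dy": 0, "dz": 0, "wx": 0, "wy": 0, "wz": 0, "gripper": -1},
    {"dx": 0, "dy": 0, "dz": 0, "wx": 0, "wy": 0, "wz": 0, "gripper": -1},
    {"dx": 0, "dy": 0, "dz": 0, "wx": 0, "wy": 0, "wz": 0, "gripper": -1},
    {"dx": 0, "dy": 0, "dz": 0, "wx": 0, "wy": 0, "wz": 0, "gripper": -1},
    {"dx": 0, "dy": 0, "dz": 0, "wx": 0, "wy": 0, "wz": 0, "gripper": -1},
    {"dx": 0, "dy": 0, "dz": 0, "wx": 0, "wy": 0, "wz": 0, "gripper": -1}
  ]
}}

```text
clock: 11.2
tool_pos: [0.4675, 0.2824, 0.0736]
eef_rot: [[-0.986, -0.168, 0.0], [-0.168, 0.986, -0.0], [-0.0, -0.0, -1.0]]
force: [-3.2, -0.3, 3.6]
opening: 0.0001
```

Request:
{"op": "play_rows", "data": {
  "plan": [
    {"dx": 0, "dy": 0, "dz": 0.0002, "wx": 0, "wy": 0, "wz": 0, "gripper": -1},
    {"dx": 0, "dy": 0, "dz": 0.0002, "wx": 0, "wy": 0, "wz": 0, "gripper": -1},
    {"dx": 0, "dy": 0, "dz": 0.0002, "wx": 0, "wy": 0, "wz": 0, "gripper": -1},
    {"dx": 0, "dy": 0, "dz": 0.0002, "wx": 0, "wy": 0, "wz": 0, "gripper": -1},
    {"dx": 0, "dy": 0, "dz": 0, "wx": 0, "wy": 0, "wz": 0, "gripper": -1},
    {"dx": 0, "dy": 0, "dz": 0, "wx": 0, "wy": 0, "wz": 0, "gripper": -1},
    {"dx": 0, "dy": 0, "dz": 0, "wx": 0, "wy": 0, "wz": 0, "gripper": -1},
    {"dx": 0, "dy": 0, "dz": 0, "wx": 0, "wy": 0, "wz": 0, "gripper": -1},
    {"dx": 0, "dy": 0, "dz": 0, "wx": 0, "wy": 0, "wz": 0, "gripper": -1},
    {"dx": 0, "dy": 0, "dz": 0, "wx": 0, "wy": 0, "wz": 0, "gripper": -1}
  ]
}}

```text
clock: 12.2
tool_pos: [0.4675, 0.2824, 0.0728]
eef_rot: [[-0.986, -0.168, 0.0], [-0.168, 0.986, 0.0], [-0.0, 0.0, -1.0]]
force: [-3.3, -0.1, 4.2]
opening: -0.0001
```

Request:
{"op": "play_rows", "data": {
  "plan": [
    {"dx": 0, "dy": 0, "dz": 0.0002, "wx": 0, "wy": 0, "wz": 0, "gripper": -1},
    {"dx": 0, "dy": 0, "dz": 0.0002, "wx": 0, "wy": 0, "wz": 0, "gripper": -1},
    {"dx": 0, "dy": 0, "dz": 0.0002, "wx": 0, "wy": 0, "wz": 0, "gripper": -1},
    {"dx": 0, "dy": 0, "dz": 0.0002, "wx": 0, "wy": 0, "wz": 0, "gripper": -1},
    {"dx": 0, "dy": 0, "dz": 0.0002, "wx": 0, "wy": 0, "wz": 0, "gripper": -1},
    {"dx": 0, "dy": 0, "dz": 0, "wx": 0, "wy": 0, "wz": 0, "gripper": -1},
    {"dx": 0, "dy": 0, "dz": 0, "wx": 0, "wy": 0, "wz": 0, "gripper": -1},
    {"dx": 0, "dy": 0, "dz": 0, "wx": 0, "wy": 0, "wz": 0, "gripper": -1},
    {"dx": 0, "dy": 0, "dz": 0, "wx": 0, "wy": 0, "wz": 0, "gripper": -1},
    {"dx": 0, "dy": 0, "dz": 0, "wx": 0, "wy": 0, "wz": 0, "gripper": -1}
  ]
}}

```text
clock: 13.2
tool_pos: [0.4675, 0.2824, 0.0718]
eef_rot: [[-0.986, -0.168, -0.0], [-0.168, 0.986, -0.0], [0.0, -0.0, -1.0]]
force: [-2.7, -0.2, 4.1]
opening: -0.0005
```

Request:
{"op": "play_rows", "data": {
  "plan": [
    {"dx": 0, "dy": 0, "dz": 0.0002, "wx": 0, "wy": 0, "wz": 0, "gripper": -1},
    {"dx": 0, "dy": 0, "dz": 0.0002, "wx": 0, "wy": 0, "wz": 0, "gripper": -1},
    {"dx": 0, "dy": 0, "dz": 0.0002, "wx": 0, "wy": 0, "wz": 0, "gripper": -1},
    {"dx": 0, "dy": 0, "dz": 0.0002, "wx": 0, "wy": 0, "wz": 0, "gripper": -1},
    {"dx": 0, "dy": 0, "dz": 0.0002, "wx": 0, "wy": 0, "wz": 0, "gripper": -1},
    {"dx": 0, "dy": 0, "dz": 0, "wx": 0, "wy": 0, "wz": 0, "gripper": -1},
    {"dx": 0, "dy": 0, "dz": 0, "wx": 0, "wy": 0, "wz": 0, "gripper": -1},
    {"dx": 0, "dy": 0, "dz": 0, "wx": 0, "wy": 0, "wz": 0, "gripper": -1},
    {"dx": 0, "dy": 0, "dz": 0, "wx": 0, "wy": 0, "wz": 0, "gripper": -1},
    {"dx": 0, "dy": 0, "dz": 0, "wx": 0, "wy": 0, "wz": 0, "gripper": -1}
  ]
}}

```text
clock: 14.2
tool_pos: [0.4675, 0.2824, 0.0709]
eef_rot: [[-0.986, -0.168, -0.0], [-0.168, 0.986, -0.0], [0.0, 0.0, -1.0]]
force: [-4.2, -0.5, 6.9]
opening: -0.0
```

Request:
{"op": "play_rows", "data": {
  "plan": [
    {"dx": 0, "dy": 0, "dz": 0.0002, "wx": 0, "wy": 0, "wz": 0, "gripper": -1},
    {"dx": 0, "dy": 0, "dz": 0.0002, "wx": 0, "wy": 0, "wz": 0, "gripper": -1},
    {"dx": 0, "dy": 0, "dz": 0.0001, "wx": 0, "wy": 0, "wz": 0, "gripper": -1},
    {"dx": 0, "dy": 0, "dz": 0, "wx": 0, "wy": 0, "wz": 0, "gripper": -1},
    {"dx": 0, "dy": 0, "dz": 0, "wx": 0, "wy": 0, "wz": 0, "gripper": -1},
    {"dx": 0, "dy": 0, "dz": 0, "wx": 0, "wy": 0, "wz": 0, "gripper": -1},
    {"dx": 0, "dy": 0, "dz": 0, "wx": 0, "wy": 0, "wz": 0, "gripper": -1},
    {"dx": 0, "dy": 0, "dz": 0, "wx": 0, "wy": 0, "wz": 0, "gripper": -1},
    {"dx": 0, "dy": 0, "dz": 0, "wx": 0, "wy": 0, "wz": 0, "gripper": -1},
    {"dx": 0, "dy": 0, "dz": 0, "wx": 0, "wy": 0, "wz": 0, "gripper": -1}
  ]
}}

```text
clock: 15.2
tool_pos: [0.4675, 0.2824, 0.0706]
eef_rot: [[-0.986, -0.168, 0.0], [-0.168, 0.986, -0.0], [-0.0, -0.0, -1.0]]
force: [-5.8, -1.1, 8.5]
opening: 0.0
```

Request:
{"op": "play_rows", "data": {
  "plan": [
    {"dx": 0, "dy": 0, "dz": 0.0002, "wx": 0, "wy": 0, "wz": 0, "gripper": -1},
    {"dx": 0, "dy": 0, "dz": 0.0001, "wx": 0, "wy": 0, "wz": 0, "gripper": -1},
    {"dx": 0, "dy": 0, "dz": 0, "wx": 0, "wy": 0, "wz": 0, "gripper": -1},
    {"dx": 0, "dy": 0, "dz": 0, "wx": 0, "wy": 0, "wz": 0, "gripper": -1},
    {"dx": 0, "dy": 0, "dz": -0.05, "wx": 0, "wy": 0, "wz": 0, "gripper": -1},
    {"dx": 0, "dy": 0, "dz": -0.05, "wx": 0, "wy": 0, "wz": 0, "gripper": -1},
    {"dx": 0.02, "dy": 0, "dz": -0.045, "wx": 0, "wy": 0, "wz": 0, "gripper": -1},
    {"dx": 0.03, "dy": 0, "dz": -0.04, "wx": 0, "wy": 0, "wz": 0, "gripper": -1},
    {"dx": 0.03, "dy": 0, "dz": -0.04, "wx": 0, "wy": 0, "wz": 0, "gripper": -1},
    {"dx": 0.03, "dy": 0, "dz": -0.03, "wx": 0, "wy": 0, "wz": 0, "gripper": -1}
  ]
}}

```text
clock: 16.2
tool_pos: [0.3586, 0.2638, 0.3272]
eef_rot: [[-0.986, -0.167, 0.003], [-0.167, 0.986, 0.001], [-0.003, 0.001, -1.0]]
force: [0.4, 0.5, -0.5]
opening: 0.0001
```

```bash
python3 -c "
from h import *
im,d,P=cloud('side'); save(im,'s3.png')
s=manip.get_state();print(s['force'],s['tool_pos'],s['joint_pos'])"
```

```text
[-1.19227943  0.65564328  6.63675403] [0.35638781 0.26408926 0.33198141] [ 2.13337293e+01  3.85204863e+00  8.80164031e+01  8.84524298e-03
  8.75614522e+01 -7.83906403e+01]
```

View pics/s3.png

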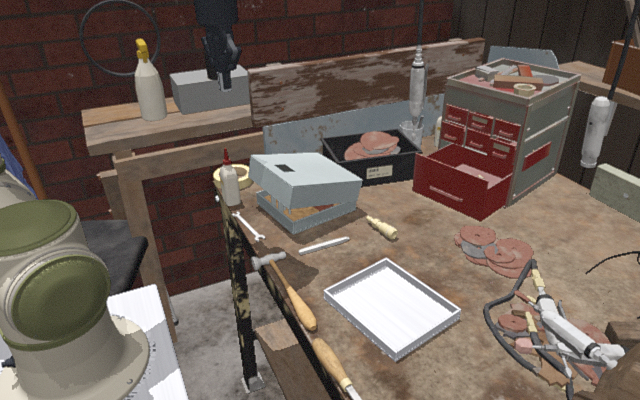

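The lid is rising freely, lid front at (290,165), and the hand is clear above and in front of it. I'll wait and open the gripper meanwhile.

Request:
{"op": "play_rows", "data": {
  "plan": [
    {"dx": 0, "dy": 0, "dz": 0, "wx": 0, "wy": 0, "wz": 0, "gripper": 1},
    {"dx": 0, "dy": 0, "dz": 0, "wx": 0, "wy": 0, "wz": 0, "gripper": 1},
    {"dx": 0, "dy": 0, "dz": 0, "wx": 0, "wy": 0, "wz": 0, "gripper": 1},
    {"dx": 0, "dy": 0, "dz": 0, "wx": 0, "wy": 0, "wz": 0, "gripper": 1},
    {"dx": 0, "dy": 0, "dz": 0, "wx": 0, "wy": 0, "wz": 0, "gripper": 1},
    {"dx": 0, "dy": 0, "dz": 0, "wx": 0, "wy": 0, "wz": 0, "gripper": 1},
    {"dx": 0, "dy": 0, "dz": 0, "wx": 0, "wy": 0, "wz": 0, "gripper": 1},
    {"dx": 0, "dy": 0, "dz": 0, "wx": 0, "wy": 0, "wz": 0, "gripper": 1},
    {"dx": 0, "dy": 0, "dz": 0, "wx": 0, "wy": 0, "wz": 0, "gripper": 1},
    {"dx": 0, "dy": 0, "dz": 0, "wx": 0, "wy": 0, "wz": 0, "gripper": 1}
  ]
}}

```text
clock: 17.25
tool_pos: [0.3591, 0.264, 0.325]
eef_rot: [[-0.986, -0.168, 0.0], [-0.168, 0.986, 0.0], [-0.0, 0.0, -1.0]]
force: [-0.4, -0.1, 0.4]
opening: 0.0849
```

Request:
{"op": "play_rows", "data": {
  "plan": [
    {"dx": 0, "dy": 0, "dz": 0, "wx": 0, "wy": 0, "wz": 0, "gripper": 1},
    {"dx": 0, "dy": 0, "dz": 0, "wx": 0, "wy": 0, "wz": 0, "gripper": 1},
    {"dx": 0, "dy": 0, "dz": 0, "wx": 0, "wy": 0, "wz": 0, "gripper": 1},
    {"dx": 0, "dy": 0, "dz": 0, "wx": 0, "wy": 0, "wz": 0, "gripper": 1},
    {"dx": 0, "dy": 0, "dz": 0, "wx": 0, "wy": 0, "wz": 0, "gripper": 1},
    {"dx": 0, "dy": 0, "dz": 0, "wx": 0, "wy": 0, "wz": 0, "gripper": 1},
    {"dx": 0, "dy": 0, "dz": 0, "wx": 0, "wy": 0, "wz": 0, "gripper": 1},
    {"dx": 0, "dy": 0, "dz": 0, "wx": 0, "wy": 0, "wz": 0, "gripper": 1},
    {"dx": 0, "dy": 0, "dz": 0, "wx": 0, "wy": 0, "wz": 0, "gripper": 1},
    {"dx": 0, "dy": 0, "dz": 0, "wx": 0, "wy": 0, "wz": 0, "gripper": 1}
  ]
}}

```text
clock: 18.25
tool_pos: [0.3591, 0.264, 0.325]
eef_rot: [[-0.986, -0.168, -0.0], [-0.168, 0.986, 0.0], [0.0, 0.0, -1.0]]
force: [-0.0, 0.4, -1.2]
opening: 0.0849
```

Request:
{"op": "play_rows", "data": {
  "plan": [
    {"dx": 0, "dy": 0, "dz": 0, "wx": 0, "wy": 0, "wz": 0, "gripper": 1},
    {"dx": 0, "dy": 0, "dz": 0, "wx": 0, "wy": 0, "wz": 0, "gripper": 1},
    {"dx": 0, "dy": 0, "dz": 0, "wx": 0, "wy": 0, "wz": 0, "gripper": 1},
    {"dx": 0, "dy": 0, "dz": 0, "wx": 0, "wy": 0, "wz": 0, "gripper": 1},
    {"dx": 0, "dy": 0, "dz": 0, "wx": 0, "wy": 0, "wz": 0, "gripper": 1},
    {"dx": 0, "dy": 0, "dz": 0, "wx": 0, "wy": 0, "wz": 0, "gripper": 1},
    {"dx": 0, "dy": 0, "dz": 0, "wx": 0, "wy": 0, "wz": 0, "gripper": 1},
    {"dx": 0, "dy": 0, "dz": 0, "wx": 0, "wy": 0, "wz": 0, "gripper": 1},
    {"dx": 0, "dy": 0, "dz": 0, "wx": 0, "wy": 0, "wz": 0, "gripper": 1},
    {"dx": 0, "dy": 0, "dz": 0, "wx": 0, "wy": 0, "wz": 0, "gripper": 1}
  ]
}}

```text
clock: 19.25
tool_pos: [0.3591, 0.264, 0.325]
eef_rot: [[-0.986, -0.168, 0.0], [-0.168, 0.986, 0.0], [-0.0, 0.0, -1.0]]
force: [-0.3, -0.7, -0.2]
opening: 0.0853
```

Request:
{"op": "play_rows", "data": {
  "plan": [
    {"dx": 0, "dy": 0, "dz": 0, "wx": 0, "wy": 0, "wz": 0, "gripper": 1},
    {"dx": 0, "dy": 0, "dz": 0, "wx": 0, "wy": 0, "wz": 0, "gripper": 1},
    {"dx": 0, "dy": 0, "dz": 0, "wx": 0, "wy": 0, "wz": 0, "gripper": 1},
    {"dx": 0, "dy": 0, "dz": 0, "wx": 0, "wy": 0, "wz": 0, "gripper": 1},
    {"dx": 0, "dy": 0, "dz": 0, "wx": 0, "wy": 0, "wz": 0, "gripper": 1},
    {"dx": 0, "dy": 0, "dz": 0, "wx": 0, "wy": 0, "wz": 0, "gripper": 1},
    {"dx": 0, "dy": 0, "dz": 0, "wx": 0, "wy": 0, "wz": 0, "gripper": 1},
    {"dx": 0, "dy": 0, "dz": 0, "wx": 0, "wy": 0, "wz": 0, "gripper": 1},
    {"dx": 0, "dy": 0, "dz": 0, "wx": 0, "wy": 0, "wz": 0, "gripper": 1},
    {"dx": 0, "dy": 0, "dz": 0, "wx": 0, "wy": 0, "wz": 0, "gripper": 1}
  ]
}}

```text
clock: 20.25
tool_pos: [0.3591, 0.264, 0.325]
eef_rot: [[-0.986, -0.168, -0.0], [-0.168, 0.986, 0.0], [0.0, 0.0, -1.0]]
force: [-0.0, -0.2, 0.1]
opening: 0.0856
```

```bash
python3 -c "
from h import *
for n in('top','side'):
    im,d,P=cloud(n); save(im,n+'4.png');np.savez('/tmp/'+n+'4.npz',im=im,d=d,P=P)
"
```

```text
(no output)
```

View pics/top4.png

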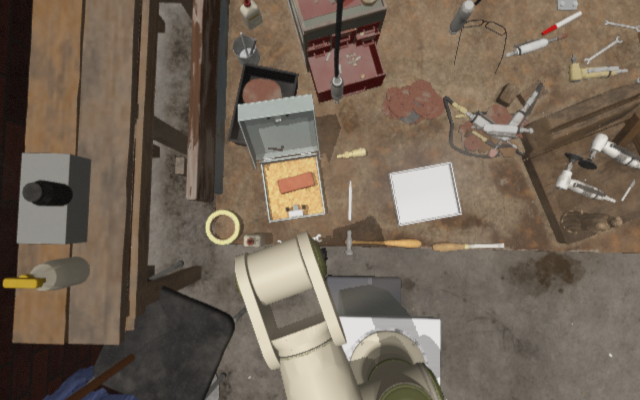

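View pics/side4.png

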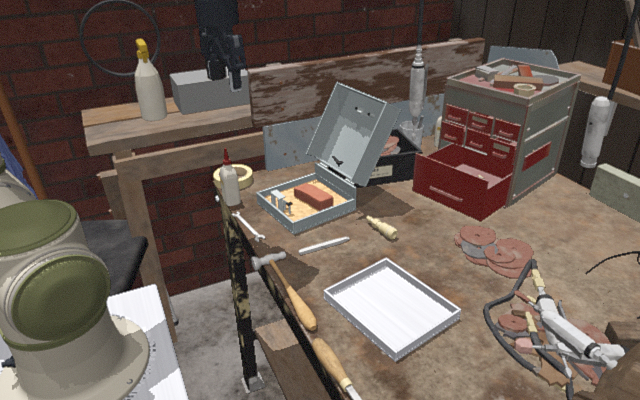

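The lid stands open and the bar lies at (297,182) in the top view. Its long side runs across the case, roughly along y, not along x as the text says. I'll measure it.

```bash
python3 - <<'E'
from h import *
for n,(a,b,c,e) in dict(top=(262,328,158,222),side=(255,360,170,225)).items():
    z=np.load(f'/tmp/{n}4.npz'); im,P,d=z['im'],z['P'],z['d']
    v,u=np.mgrid[0:400,0:640]; g=im.astype(int)
    m=((u>a)&(u<b)&(v>c)&(v<e)&(g[...,0]>90)&(g[...,0]-g[...,1]>45)&(g[...,1]-g[...,2]<40)).astype(np.uint8)
    N,l,s,ce=cv2.connectedComponentsWithStats(m); k=1+s[1:,4].argmax(); print(n,s[k],ce[k])
    q=P[(l==k)&(d>0)]; print('zpct',np.percentile(q[:,2],[2,10,50,90,98]))
    q=q[(q[:,2]>.040)&(q[:,2]<.054)]
    r=cv2.minAreaRect(q[:,:2].astype(np.float32)); print(len(q),q.mean(0),r)
    if n=='top':
        p=vision.camera_params('top');K=p['mtx'];T=p['extrinsics']
        def ray(u,v,h):
            D=T[:3,:3]@np.array([(u-K[0,2])/K[0,0],-(v-K[1,2])/K[1,1],-1]); o=T[:3,3]; return o+D*(h-o[2])/D[2]
        vv,uu=np.nonzero(l==k); Q=np.array([ray(x,y,.047)[:2] for x,y in zip(uu,vv)],np.float32)
        print('ray',cv2.minAreaRect(Q),cv2.boxPoints(cv2.minAreaRect(Q)),Q.mean(0))
    w=(u>230)&(u<400)&(v>60)&(v<200)&(d>0)&(P[...,2]>.1)&(P[...,2]<.35)&(P[...,0]>.5)&(P[...,1]>.15)&(P[...,1]<.45)
    q=P[w]; print('lid',len(q),q.min(0),q.max(0)); 
    ax=np.array([np.cos(np.radians(9.83)),np.sin(np.radians(9.83))]); X=(q[:,:2]-[.5206,.2914])@ax
    for zz in (.12,.15,.18,.21,.24): 
        t=X[abs(q[:,2]-zz)<.01]; print(zz,len(t), np.percentile(t,[2,50,98]) if len(t) else '')
z=np.load('/tmp/top4.npz');save(cv2.resize(z['im'][90:235,225:345],None,fx=4,fy=4),'z4.png')
E
```

```text
top [278 172  36  22 486] [295.61934156 182.41152263]
zpct [0.03617708 0.04017966 0.04483425 0.04793739 0.05025136]
439 [0.54620024 0.27925052 0.04502988] ((0.5456523895263672, 0.28213101625442505), (0.041032176464796066, 0.10073810070753098), 15.242325782775879)
ray ((0.5452736616134644, 0.2829194664955139), (0.041031062602996826, 0.1025715097784996), 15.995280265808105) [[0.5114202  0.32656643]
 [0.5396846  0.22796606]
 [0.57912713 0.2392725 ]
 [0.5508627  0.33787286]] [0.54518497 0.28287625]
lid 3540 [0.58109384 0.15016788 0.10000596] [0.88692979 0.41921715 0.3498182 ]
0.12 442 [0.0919206  0.14947323 0.25790053]
0.15 456 [0.10914202 0.16644255 0.17358782]
0.18 371 [0.12437151 0.182968   0.18889445]
0.21 92 [0.13757961 0.17271486 0.1839238 ]
0.24 822 [0.1644714  0.20094238 0.21752046]
side [294 183  39  21 378] [313.53703704 192.35978836]
zpct [0.03850514 0.04178634 0.0456542  0.04767746 0.04889368]
361 [0.54479613 0.27252594 0.04545639] ((0.5447741746902466, 0.27829861640930176), (0.04221772029995918, 0.10472466796636581), 15.010242462158203)
lid 4696 [0.58334925 0.20943903 0.10009584] [0.82840725 0.41827523 0.2595866 ]
0.12 641 [0.09022261 0.14495008 0.15650099]
0.15 653 [0.10702061 0.16244635 0.17438497]
0.18 683 [0.12497578 0.17982691 0.19189099]
0.21 735 [0.14258207 0.19553647 0.20923595]
0.24 259 [0.1571027  0.18138977 0.21248207]
```

View pics/z4.png

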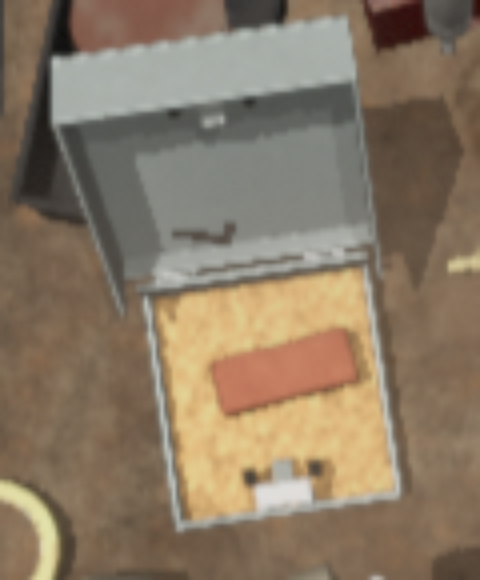

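The bar centre is at (0.545, 0.281) and its width axis lies 15.5° from world x. I get the lid at about 2.09 rad. The jaws need to turn −84° about world z, which is +84° in the tool frame.

Request:
{"op": "play_rows", "data": {
  "plan": [
    {"dx": 0, "dy": 0, "dz": 0, "wx": 0, "wy": 0, "wz": 8.41, "gripper": 0.53},
    {"dx": 0, "dy": 0, "dz": 0, "wx": 0, "wy": 0, "wz": 8.41, "gripper": 0.53},
    {"dx": 0, "dy": 0, "dz": 0, "wx": 0, "wy": 0, "wz": 8.41, "gripper": 0.53},
    {"dx": 0, "dy": 0, "dz": 0, "wx": 0, "wy": 0, "wz": 8.41, "gripper": 0.53},
    {"dx": 0, "dy": 0, "dz": 0, "wx": 0, "wy": 0, "wz": 8.41, "gripper": 0.53},
    {"dx": 0, "dy": 0, "dz": 0, "wx": 0, "wy": 0, "wz": 8.41, "gripper": 0.53},
    {"dx": 0, "dy": 0, "dz": 0, "wx": 0, "wy": 0, "wz": 8.41, "gripper": 0.53},
    {"dx": 0, "dy": 0, "dz": 0, "wx": 0, "wy": 0, "wz": 8.41, "gripper": 0.53},
    {"dx": 0, "dy": 0, "dz": 0, "wx": 0, "wy": 0, "wz": 8.41, "gripper": 0.53},
    {"dx": 0, "dy": 0, "dz": 0, "wx": 0, "wy": 0, "wz": 8.41, "gripper": 0.53}
  ]
}}

```text
clock: 21.35
tool_pos: [0.3591, 0.264, 0.325]
eef_rot: [[-0.262, 0.965, 0.0], [0.965, 0.262, -0.0], [-0.0, 0.0, -1.0]]
force: [-0.1, -0.3, 0.6]
opening: 0.065
```

Request:
{"op": "play_rows", "data": {
  "plan": [
    {"dx": -0.0054, "dy": 0.0306, "dz": 0, "wx": 0, "wy": 0, "wz": 0, "gripper": 0.53},
    {"dx": -0.0054, "dy": 0.0306, "dz": 0, "wx": 0, "wy": 0, "wz": 0, "gripper": 0.53},
    {"dx": -0.0054, "dy": 0.0306, "dz": 0, "wx": 0, "wy": 0, "wz": 0, "gripper": 0.53},
    {"dx": -0.0054, "dy": 0.0306, "dz": 0.02, "wx": 0, "wy": 0, "wz": 0, "gripper": 0.53},
    {"dx": -0.0054, "dy": 0.0306, "dz": 0.03, "wx": 0, "wy": 0, "wz": 0, "gripper": 0.53},
    {"dx": -0.0054, "dy": 0.0306, "dz": 0.03, "wx": 0, "wy": 0, "wz": 0, "gripper": 0.53},
    {"dx": 0, "dy": 0, "dz": 0.04, "wx": 0, "wy": 0, "wz": 0, "gripper": 0.53},
    {"dx": 0, "dy": 0, "dz": 0.04, "wx": 0, "wy": 0, "wz": 0, "gripper": 0.53},
    {"dx": 0, "dy": 0, "dz": 0.04, "wx": 0, "wy": 0, "wz": 0, "gripper": 0.53},
    {"dx": 0, "dy": 0, "dz": 0.02, "wx": 0, "wy": 0, "wz": 0, "gripper": 0.53}
  ]
}}

```text
clock: 22.35
tool_pos: [0.5432, 0.2815, 0.1012]
eef_rot: [[-0.268, 0.963, -0.005], [0.963, 0.268, -0.001], [-0.0, -0.005, -1.0]]
force: [-0.0, -0.9, 0.0]
opening: 0.0652
```

```bash
python3 -c "
from h import *
im,d,P=cloud('side'); save(cv2.resize(im[60:260,180:440],None,fx=3,fy=3),'s5.png')
s=manip.get_state();print(s['force'],s['tool_pos'],s['joint_pos'])"
```

```text
[-0.84575072 -0.41807035 -3.5691377 ] [0.54240432 0.28123603 0.09916468] [ 1.64341706e+01  3.59284666e+01  7.88895258e+01 -1.79144982e-03
  6.56633519e+01  8.87670582e-01]
```

View pics/s5.png

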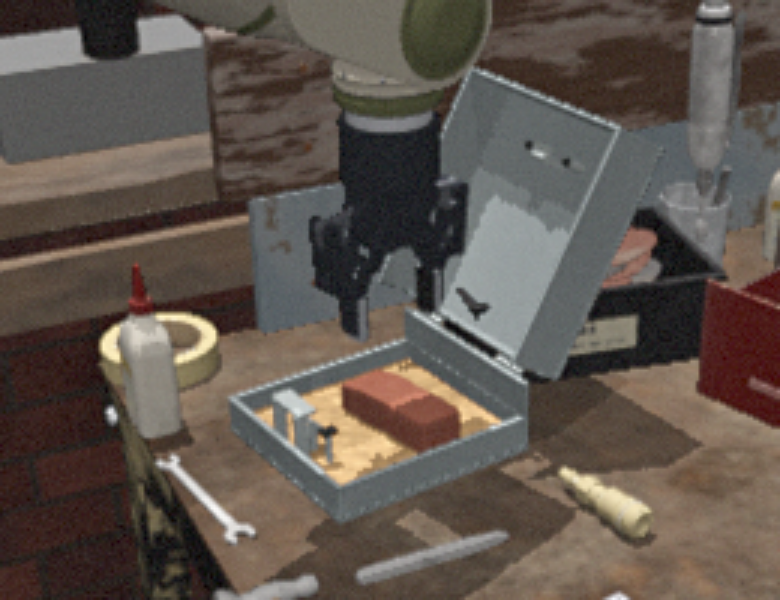

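The fingers straddle the bar, clear of the lid and the latch. I'll descend slowly.

Request:
{"op": "play_rows", "data": {
  "plan": [
    {"dx": 0, "dy": 0, "dz": 0, "wx": 0, "wy": 0, "wz": 0, "gripper": 0.53},
    {"dx": 0, "dy": 0, "dz": 0, "wx": 0, "wy": 0, "wz": 0, "gripper": 0.53},
    {"dx": 0, "dy": 0, "dz": 0.01, "wx": 0, "wy": 0, "wz": 0, "gripper": 0.53},
    {"dx": 0, "dy": 0, "dz": 0.015, "wx": 0, "wy": 0, "wz": 0, "gripper": 0.53},
    {"dx": 0, "dy": 0, "dz": 0.015, "wx": 0, "wy": 0, "wz": 0, "gripper": 0.53},
    {"dx": 0, "dy": 0, "dz": 0.01, "wx": 0, "wy": 0, "wz": 0, "gripper": 0.53},
    {"dx": 0, "dy": 0, "dz": 0.01, "wx": 0, "wy": 0, "wz": 0, "gripper": 0.53},
    {"dx": 0, "dy": 0, "dz": 0.005, "wx": 0, "wy": 0, "wz": 0, "gripper": 0.53},
    {"dx": 0, "dy": 0, "dz": 0, "wx": 0, "wy": 0, "wz": 0, "gripper": 0.53},
    {"dx": 0, "dy": 0, "dz": 0, "wx": 0, "wy": 0, "wz": 0, "gripper": 0.53}
  ]
}}

```text
clock: 23.4
tool_pos: [0.5449, 0.2821, 0.0404]
eef_rot: [[-0.268, 0.963, 0.001], [0.963, 0.268, 0.0], [-0.0, 0.001, -1.0]]
force: [-0.4, -0.0, -0.0]
opening: 0.0653
```

```bash
python3 -c "
from h import *
im,d,P=cloud('side'); save(cv2.resize(im[60:260,180:440],None,fx=3,fy=3),'s6.png')
s=manip.get_state();print(s['force'],s['tool_pos'])"
```

```text
[ 0.36527696  0.07699622 -0.45009423] [0.54497847 0.28210913 0.04053764]
```

View pics/s6.png

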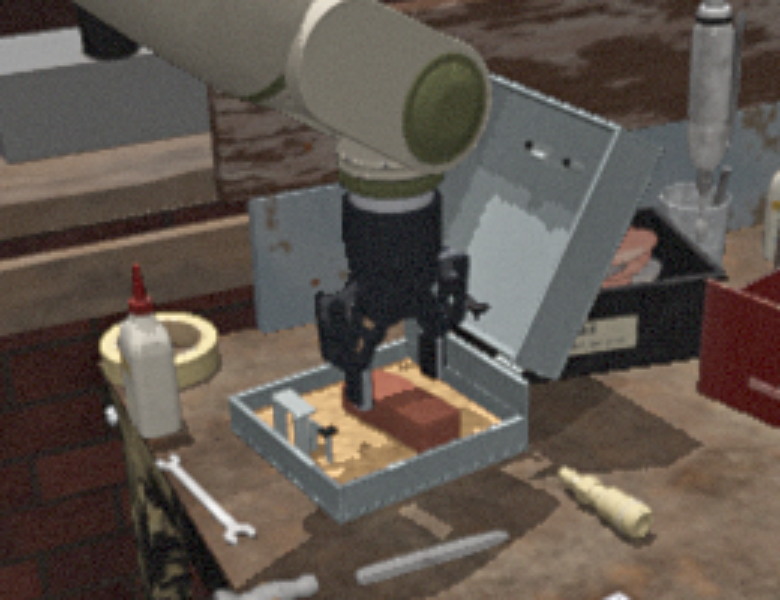

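The fingers are on both sides of the bar with no contact. I'll lower the last 26 mm and close.

Request:
{"op": "play_rows", "data": {
  "plan": [
    {"dx": 0, "dy": 0, "dz": 0.01, "wx": 0, "wy": 0, "wz": 0, "gripper": 0.53},
    {"dx": 0, "dy": 0, "dz": 0.01, "wx": 0, "wy": 0, "wz": 0, "gripper": 0.53},
    {"dx": 0, "dy": 0, "dz": 0.006, "wx": 0, "wy": 0, "wz": 0, "gripper": 0.53},
    {"dx": 0, "dy": 0, "dz": 0, "wx": 0, "wy": 0, "wz": 0, "gripper": 0.53},
    {"dx": 0, "dy": 0, "dz": 0, "wx": 0, "wy": 0, "wz": 0, "gripper": -0.2},
    {"dx": 0, "dy": 0, "dz": 0, "wx": 0, "wy": 0, "wz": 0, "gripper": -0.2},
    {"dx": 0, "dy": 0, "dz": 0, "wx": 0, "wy": 0, "wz": 0, "gripper": -0.2},
    {"dx": 0, "dy": 0, "dz": 0, "wx": 0, "wy": 0, "wz": 0, "gripper": -0.2},
    {"dx": 0, "dy": 0, "dz": 0, "wx": 0, "wy": 0, "wz": 0, "gripper": -0.2},
    {"dx": 0, "dy": 0, "dz": 0, "wx": 0, "wy": 0, "wz": 0, "gripper": -0.2}
  ],
  "grip_force": 50
}}

```text
clock: 24.45
tool_pos: [0.5452, 0.2822, 0.0147]
eef_rot: [[-0.268, 0.963, 0.001], [0.963, 0.268, 0.0], [0.0, 0.002, -1.0]]
force: [1.4, -0.0, 5.5]
opening: 0.0415
```

Request:
{"op": "play_rows", "data": {
  "plan": [
    {"dx": 0, "dy": 0, "dz": -0.005, "wx": 0, "wy": 0, "wz": 0, "gripper": -0.2},
    {"dx": 0, "dy": 0, "dz": -0.01, "wx": 0, "wy": 0, "wz": 0, "gripper": -0.2},
    {"dx": 0, "dy": 0, "dz": -0.015, "wx": 0, "wy": 0, "wz": 0, "gripper": -0.2},
    {"dx": 0, "dy": 0, "dz": -0.02, "wx": 0, "wy": 0, "wz": 0, "gripper": -0.2},
    {"dx": 0, "dy": 0, "dz": -0.025, "wx": 0, "wy": 0, "wz": 0, "gripper": -0.2},
    {"dx": 0, "dy": 0, "dz": -0.025, "wx": 0, "wy": 0, "wz": 0, "gripper": -0.2},
    {"dx": 0, "dy": 0, "dz": -0.02, "wx": 0, "wy": 0, "wz": 0, "gripper": -0.2},
    {"dx": 0, "dy": 0, "dz": -0.01, "wx": 0, "wy": 0, "wz": 0, "gripper": -0.2},
    {"dx": 0, "dy": 0, "dz": 0, "wx": 0, "wy": 0, "wz": 0, "gripper": -0.2},
    {"dx": 0, "dy": 0, "dz": 0, "wx": 0, "wy": 0, "wz": 0, "gripper": -0.2}
  ]
}}

```text
clock: 25.45
tool_pos: [0.5442, 0.2819, 0.1433]
eef_rot: [[-0.268, 0.963, -0.001], [0.963, 0.268, -0.0], [-0.0, -0.001, -1.0]]
force: [0.4, -0.5, -3.1]
opening: 0.0413
```

```bash
python3 -c "
from h import *
im,d,P=cloud('side'); save(cv2.resize(im[60:260,180:440],None,fx=3,fy=3),'s7.png')
s=manip.get_state();print(s['force'],s['tool_pos'])"
```

```text
[-0.09866942  0.09149055 -2.38287057] [0.54411255 0.28180237 0.14287239]
```

View pics/s7.png

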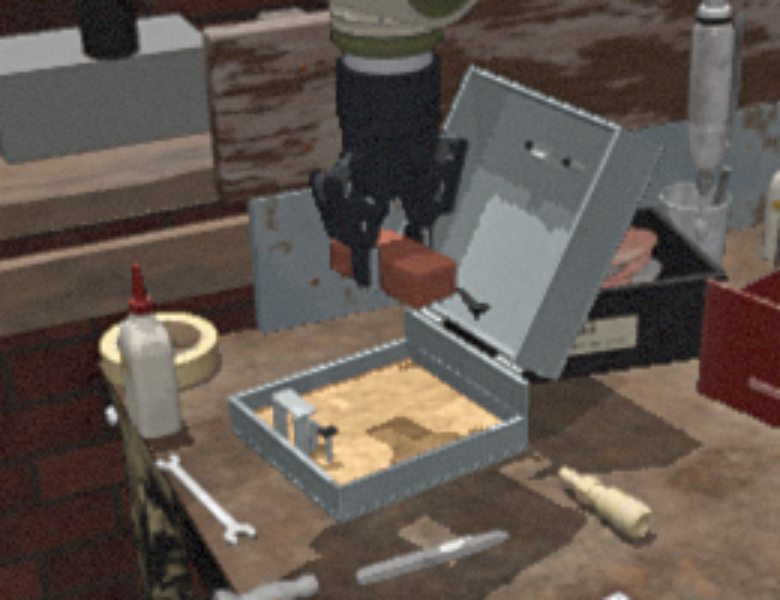

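The bar is held level and the lid is still open. I'll carry it to the tray.

Request:
{"op": "play_rows", "data": {
  "plan": [
    {"dx": -0.02, "dy": -0.007, "dz": 0, "wx": 0, "wy": 0, "wz": 0, "gripper": -0.2},
    {"dx": -0.0406, "dy": -0.0136, "dz": 0, "wx": 0, "wy": 0, "wz": 0, "gripper": -0.2},
    {"dx": -0.0406, "dy": -0.0136, "dz": 0, "wx": 0, "wy": 0, "wz": 0, "gripper": -0.2},
    {"dx": -0.0406, "dy": -0.0136, "dz": 0, "wx": 0, "wy": 0, "wz": 0, "gripper": -0.2},
    {"dx": -0.0406, "dy": -0.0136, "dz": 0, "wx": 0, "wy": 0, "wz": 0, "gripper": -0.2},
    {"dx": -0.0406, "dy": -0.0136, "dz": 0, "wx": 0, "wy": 0, "wz": 0, "gripper": -0.2},
    {"dx": -0.0406, "dy": -0.0136, "dz": 0, "wx": 0, "wy": 0, "wz": 0, "gripper": -0.2},
    {"dx": -0.0406, "dy": -0.0136, "dz": 0, "wx": 0, "wy": 0, "wz": 0, "gripper": -0.2},
    {"dx": -0.0406, "dy": -0.0136, "dz": 0, "wx": 0, "wy": 0, "wz": 0, "gripper": -0.2},
    {"dx": -0.02, "dy": -0.007, "dz": 0, "wx": 0, "wy": 0, "wz": 0, "gripper": -0.2}
  ]
}}

```text
clock: 26.5
tool_pos: [0.5234, -0.1053, 0.143]
eef_rot: [[-0.266, 0.964, -0.002], [0.964, 0.266, 0.0], [0.001, -0.001, -1.0]]
force: [0.2, 0.4, -2.7]
opening: 0.0417
```

Request:
{"op": "play_rows", "data": {
  "plan": [
    {"dx": 0, "dy": 0, "dz": 0, "wx": 0, "wy": 0, "wz": 0, "gripper": -0.2},
    {"dx": 0, "dy": 0, "dz": 0.01, "wx": 0, "wy": 0, "wz": 0, "gripper": -0.2},
    {"dx": 0, "dy": 0, "dz": 0.02, "wx": 0, "wy": 0, "wz": 0, "gripper": -0.2},
    {"dx": 0, "dy": 0, "dz": 0.02, "wx": 0, "wy": 0, "wz": 0, "gripper": -0.2},
    {"dx": 0, "dy": 0, "dz": 0.02, "wx": 0, "wy": 0, "wz": 0, "gripper": -0.2},
    {"dx": 0, "dy": 0, "dz": 0.02, "wx": 0, "wy": 0, "wz": 0, "gripper": -0.2},
    {"dx": 0, "dy": 0, "dz": 0.01, "wx": 0, "wy": 0, "wz": 0, "gripper": -0.2},
    {"dx": 0, "dy": 0, "dz": 0, "wx": 0, "wy": 0, "wz": 0, "gripper": -0.2},
    {"dx": 0, "dy": 0, "dz": 0, "wx": 0, "wy": 0, "wz": 0, "gripper": -0.2},
    {"dx": 0, "dy": 0, "dz": 0, "wx": 0, "wy": 0, "wz": 0, "gripper": -0.2}
  ]
}}

```text
clock: 27.5
tool_pos: [0.5247, -0.1023, 0.0449]
eef_rot: [[-0.268, 0.963, 0.002], [0.963, 0.268, -0.001], [-0.001, 0.001, -1.0]]
force: [-0.3, 0.5, -3.2]
opening: 0.041
```

```bash
python3 -c "
from h import *
im,d,P=cloud('side'); save(cv2.resize(im[190:370,260:500],None,fx=3,fy=3),'s8.png')
s=manip.get_state();print(s['force'],s['tool_pos'])"
```

```text
[-0.22798527 -0.29211725 -2.60501448] [ 0.52464422 -0.1024189   0.04485009]
```

View pics/s8.png

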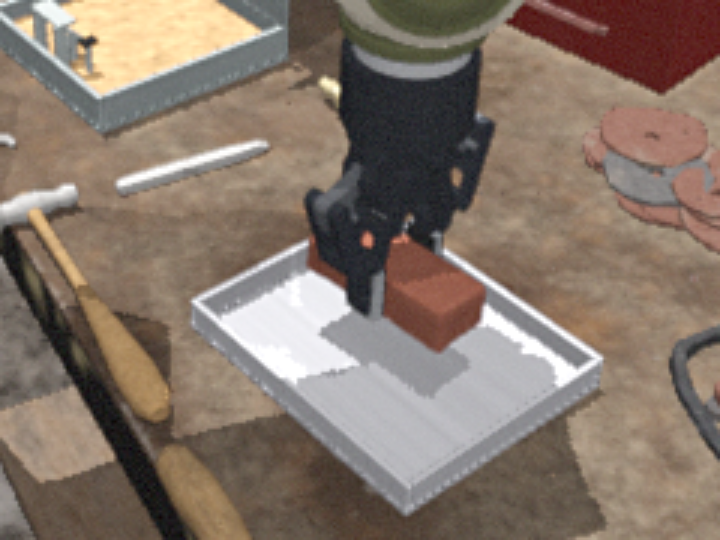

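The bar is centred above the tray floor. I'll lower it 39 mm.

Request:
{"op": "play_rows", "data": {
  "plan": [
    {"dx": 0, "dy": 0, "dz": 0.01, "wx": 0, "wy": 0, "wz": 0, "gripper": -0.2},
    {"dx": 0, "dy": 0, "dz": 0.01, "wx": 0, "wy": 0, "wz": 0, "gripper": -0.2},
    {"dx": 0, "dy": 0, "dz": 0.01, "wx": 0, "wy": 0, "wz": 0, "gripper": -0.2},
    {"dx": 0, "dy": 0, "dz": 0.004, "wx": 0, "wy": 0, "wz": 0, "gripper": -0.2},
    {"dx": 0, "dy": 0, "dz": 0.002, "wx": 0, "wy": 0, "wz": 0, "gripper": -0.2},
    {"dx": 0, "dy": 0, "dz": 0.001, "wx": 0, "wy": 0, "wz": 0, "gripper": -0.2},
    {"dx": 0, "dy": 0, "dz": 0.001, "wx": 0, "wy": 0, "wz": 0, "gripper": -0.2},
    {"dx": 0, "dy": 0, "dz": 0.001, "wx": 0, "wy": 0, "wz": 0, "gripper": -0.2},
    {"dx": 0, "dy": 0, "dz": 0, "wx": 0, "wy": 0, "wz": 0, "gripper": -0.2},
    {"dx": 0, "dy": 0, "dz": 0, "wx": 0, "wy": 0, "wz": 0, "gripper": -0.2}
  ]
}}

```text
clock: 28.55
tool_pos: [0.5242, -0.1024, 0.0051]
eef_rot: [[-0.268, 0.963, 0.0], [0.963, 0.268, -0.0], [-0.0, 0.0, -1.0]]
force: [-0.8, -0.6, -2.9]
opening: 0.0414
```

Request:
{"op": "play_rows", "data": {
  "plan": [
    {"dx": 0, "dy": 0, "dz": 0.0005, "wx": 0, "wy": 0, "wz": 0, "gripper": -0.2},
    {"dx": 0, "dy": 0, "dz": 0.0005, "wx": 0, "wy": 0, "wz": 0, "gripper": -0.2},
    {"dx": 0, "dy": 0, "dz": 0, "wx": 0, "wy": 0, "wz": 0, "gripper": -0.2},
    {"dx": 0, "dy": 0, "dz": 0, "wx": 0, "wy": 0, "wz": 0, "gripper": 0.1},
    {"dx": 0, "dy": 0, "dz": 0, "wx": 0, "wy": 0, "wz": 0, "gripper": 0.3},
    {"dx": 0, "dy": 0, "dz": 0, "wx": 0, "wy": 0, "wz": 0, "gripper": 0.53},
    {"dx": 0, "dy": 0, "dz": 0, "wx": 0, "wy": 0, "wz": 0, "gripper": 0.53},
    {"dx": 0, "dy": 0, "dz": 0, "wx": 0, "wy": 0, "wz": 0, "gripper": 0.53},
    {"dx": 0, "dy": 0, "dz": -0.005, "wx": 0, "wy": 0, "wz": 0, "gripper": 0.53},
    {"dx": 0, "dy": 0, "dz": -0.01, "wx": 0, "wy": 0, "wz": 0, "gripper": 0.53}
  ]
}}

```text
clock: 29.55
tool_pos: [0.5238, -0.1022, 0.0191]
eef_rot: [[-0.268, 0.963, -0.001], [0.963, 0.268, 0.0], [0.001, -0.001, -1.0]]
force: [0.0, 0.4, -0.4]
opening: 0.0655
```

Request:
{"op": "play_rows", "data": {
  "plan": [
    {"dx": 0, "dy": 0, "dz": -0.02, "wx": 0, "wy": 0, "wz": 0, "gripper": 0.53},
    {"dx": 0, "dy": 0, "dz": -0.03, "wx": 0, "wy": 0, "wz": 0, "gripper": 0.53},
    {"dx": 0, "dy": 0, "dz": -0.04, "wx": 0, "wy": 0, "wz": 0, "gripper": 0.53},
    {"dx": 0, "dy": 0, "dz": -0.04, "wx": 0, "wy": 0, "wz": 0, "gripper": 0.53},
    {"dx": 0, "dy": 0, "dz": -0.04, "wx": 0, "wy": 0, "wz": 0, "gripper": 0.53},
    {"dx": 0, "dy": 0, "dz": -0.04, "wx": 0, "wy": 0, "wz": 0, "gripper": 0.53},
    {"dx": 0, "dy": -0.03, "dz": -0.02, "wx": 0, "wy": 0, "wz": 0, "gripper": 0.53},
    {"dx": 0, "dy": -0.03, "dz": 0, "wx": 0, "wy": 0, "wz": 0, "gripper": 0.53},
    {"dx": 0, "dy": -0.03, "dz": 0, "wx": 0, "wy": 0, "wz": 0, "gripper": 0.53},
    {"dx": 0, "dy": -0.03, "dz": 0, "wx": 0, "wy": 0, "wz": 0, "gripper": 0.53}
  ]
}}

```text
clock: 30.55
tool_pos: [0.4073, -0.1345, 0.2499]
eef_rot: [[-0.268, 0.963, 0.001], [0.963, 0.268, -0.001], [-0.001, 0.001, -1.0]]
force: [1.2, -0.1, 0.8]
opening: 0.0653
```

```bash
python3 - <<'E'
from h import *
for n in('top','side'):
    im,d,P=cloud(n); save(im,n+'9.png')
    v,u=np.mgrid[0:400,0:640]; g=im.astype(int)
    m=((g[...,0]>80)&(g[...,0]-g[...,1]>40)&(d>0)&(abs(P[...,0]-.524)<.07)&(abs(P[...,1]+.1)<.085)&(P[...,2]<.08)).astype(np.uint8)
    N,l,s,c=cv2.connectedComponentsWithStats(m); k=1+s[1:,4].argmax(); q=P[l==k]; print(n,s[k],np.percentile(q[:,2],[10,50,90]))
    t=q[q[:,2]>.03]; print(cv2.minAreaRect(t[:,:2].astype(np.float32)))
    A=np.c_[t[:,:2],np.ones(len(t))]; print('plane',np.linalg.lstsq(A,t[:,2],rcond=None)[0])
E
```

```text
top [407 183  37  21 452] [0.03040805 0.03467136 0.03839174]
((0.5237746834754944, -0.1012505441904068), (0.03807048499584198, 0.10187838226556778), 15.367916107177734)
plane [-0.00607014 -0.04324759  0.03373965]
side [ 363  278   56   46 1356] [0.01682996 0.03432528 0.03748755]
((0.5214372873306274, -0.10585904866456985), (0.041587844491004944, 0.10209336876869202), 16.009197235107422)
plane [ 0.03359524 -0.01973995  0.01573536]
```

View pics/side9.png

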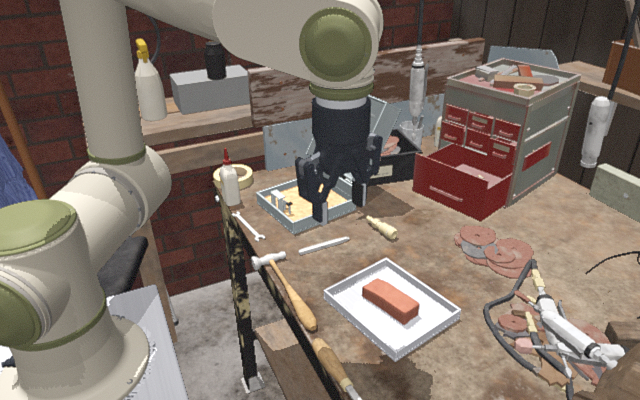

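View pics/top9.png

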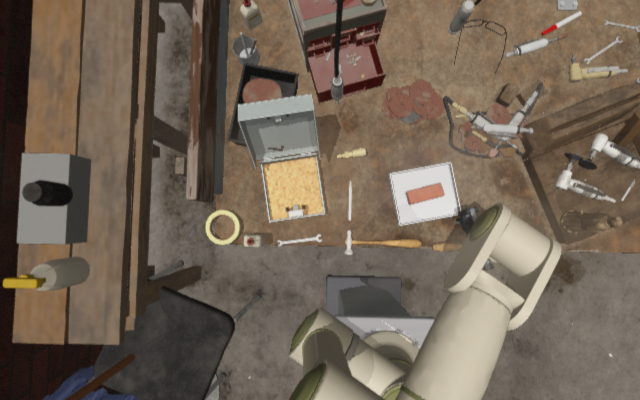

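The bar lies flat at (425,193), centred in the tray. The lid looks unchanged at (278,128), and the punch, hammer, tape and oil are where they were. I'll hand it in.

```bash
python3 -c "
from h import *
print(manip.get_state()['joint_vel'].round(2)); print(workorder.close_job())"
```

```text
[ 2.28  3.12 -3.89  0.84 -0.48  2.72]
the job is handed in; nothing more can be done
None
```

The bar now lies flat near the middle of the tray, the lid is still open, and the job was handed in at about 30.7 s of the 64 s allowed. No verdict was reported.

- **Opening the lid:** I pressed the thumb pad down in small steps. The stops showed about 15 mm below shut. The highest vertical reading was 8.5 N, about 10 N counting sideways force. I pressed a last 0.3 mm after that reading, so I did not measure the peak. I then backed off up and forward, and the lid swung open untouched to about 2.09 rad, measured from the depth images.
- **Moving the bar:** It lay with its long side across the case (along y), not along x as the description says. I turned the jaws to match, gripped it across its width at 50 N, and lifted and carried it level.
- **Last checks:**
  - The bar is within about 5 mm of the tray's centre.
  - Its top is about 35 mm above the bench. Its 33 mm height on a 4 mm floor should give 37 mm, so this agrees within camera accuracy.
  - Its top measured level within about 0.045 rad, against a limit of 0.1.
  - The lid and all four bystanders looked unmoved in the top view; I did not re-measure them.
- **At hand-in:** The gripper was clear of everything, about 0.25 m up. The arm was still settling at up to 4 degrees/s.

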